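# Lay out the dewar valve parts on their silhouette tiles

### The arm

A 6-joint arm with a two-finger parallel gripper is mounted at the origin on the work surface. World frame = base frame: x ahead of the robot, y to its left, z up, the work surface at z = 0. Lengths are in m, angles in rad, forces in N, time in s.
With the tool pointing down it reaches from about 0.25 to 0.725 m from the base axis. Payload 4 kg.
Tool frame: the origin (TCP) lies on the centre line of the jaws, within the pads' length; the fingertips stand 17 mm ahead of it and the grasp point (between the pads) lies 2 mm behind it; z points along the fingers, y is the line along which they close (so a half turn about z gives the same grasp; the last joint's range is limited). The gripper opens to 85 mm and grips with 20 to 120 N. Pads are 22 mm wide; open, the fingers measure 114 mm over their backs; the gripper's body (76 mm by 85 mm) begins 54 mm behind the grasp point. The pads swing forward as they close: fully open they stand 13 mm farther back than shut.
Start: joints at [1.316, 0.241, 0.005, 1.335, 0, 1.571], TCP at [0.126, 0.484, 0.248] pointing down, gripper open.
Joint ranges: [-2.72, 2.72], [-1.05, 1.87], [-1.09, 1.28], [-1.99, 2.15], [-1.42, 1.44], [-3.14, 3.14]. Speed limits (rad/s): [2.79, 2.79, 3.14, 3.14, 3.14, 3.14].

### API

Orientations are given as a unit quaternion [x, y, z, w].
In Python, from workcell import bot, camera, get_calibration gives the robot as it stands.
- The arm moves only by the tool apply_moves, never from a script. Its argument "steps" is a list of rows, each a list of 3 entries, a list of its own where there are three numbers: the shift along the tool's x, y, z as a fraction of full scale, then the turn, a rotation vector about the tool's x, y, z as a fraction of full scale, then the opening, from 0 (shut) to 1 (fully open). A call has exactly 8 rows; each row shifts and turns the commanded pose from where the row before left it, along the tool's axes as they then stand; what a row does not reach is not made up. Full scale, the value 1, is 20 cm for a shift and pi rad for a turn. A row lasts 1/12 s, in which the tool goes at most 41.7 mm and 7.16 degrees, less where a joint would pass 70% of its speed; a pose out of reach is approached as far as the arm can. A call with a number of a shift or a turn outside -1 to 1 is refused whole. A call with a gripper value outside its range is refused whole. The fingers move at their own pace and stop on an object; the grip force is fixed at half the most. Time passes only in rows, so rows that do not move let the fingers close, or fill a call up. It gives the time, the measured TCP pose, the force, the opening and the grip force at its end, in the units of the state.
- bot.get_obs(): the state, without advancing time (a new reading comes with each control period).
- camera(name): name is "scene" or "side" or "wrist"; returns (picture, depth): 480x640x3 uint8, red, green, blue; 480x640 float32, m along the optical axis (not along the pixel's ray), 0 where there is no reading.
- get_calibration(name): a dict with "fov_y" (degrees; the focal length in pixels is half the picture's height over the tangent of half this angle, whatever the lens; pixels are square), "cx", "cy" (the principal point, pixels), "dist_coeffs" ([k1, k2, p1, p2, k3] as OpenCV has them; the pictures are not rectified), "rvec" (rotation vector, rad) and "tvec" (3), from world to camera coordinates, as OpenCV has them. Camera axes: x right, y down, z forward; pixel columns grow to the right and rows downward; lengths in m; the calibration is good to about 2 mm. A picture is of the moment at which its call begins: read the wrist's pose just before it. get_calibration takes no time and is no camera call; for the wrist camera it gives the pose at the moment of the call.
- bot.job_done(): hands the job in; it is judged then, once.
The state is a dict: "clock": time; "joint_pos": joint angles; "joint_vel": joint speeds; "tau": joint torques, N m; "eef_pos": TCP position; "tool_rot": TCP orientation; "ft_force": force on the tool from outside, world axes, zero at the start; "ft_torque": the same for the moment, N m; "grip_width": finger opening in m; "grasp_force": force on a finger pad.
Only numpy, scipy, OpenCV 4.12 (cv2) and the standard library are available. Lean on these libraries where they do the work, as an engineer would, in place of code of your own. Each camera call takes 0.05 s, during which the arm holds its last target. There are 200 camera calls.

### The job

Lay out the stripped dewar valve for its rebuild: stand each of the four parts (brass angle valve, stainless spring retainer, white acetal disc, black knurled nut) upright, the way up it already is, centred on the dark silhouette of its own shape and size on the cork tiles, with the valve's side outlet lying along the arm of its silhouette. Do not knock over or push aside the amber oil bottle and the grease jar that stand among them.

Things in the scene. Friction and masses are not known exactly. Their poses are not given: they have to be found in the camera images.
- angle_valve: brass angle valve standing upright, 62 mm tall, 0.26 kg. Foot 40 mm across, 8 thick; column 24 across; from 40 to 56 mm height a hexagonal bonnet 24 mm across flats, two flats facing +y and -y (grip here, closing along y); thin stem above. Side outlet along +x: axis 24 mm high, 18 mm thick, 24 mm end collar, ends 42 mm from the column axis. Origin: centre of foot underside; z up.
- spring_retainer: stainless spring retainer like a small top hat, brim down: round flange 44 mm across and 5 mm thick, hub above it 26 mm across up to 26 mm height, dark hole in its top. About 0.09 kg. Origin: centre of the flange's underside; z up.
- valve_disc: plain cloudy white acetal disc lying flat, 54 mm across, 18 mm thick, about 0.055 kg. Origin: centre of its underside; z up.
- adapter_nut: matte black adapter nut: hexagonal base 36 mm across flats and 10 mm thick, round knurled collar above it 29 mm across (31 mm over the knurling) up to 28 mm height. About 0.08 kg. Origin: centre of the underside; z up. Its yaw on the tile does not matter.
- tile_valve: fixed cork tile, 80 x 80 mm and 4 mm thick (top face 4 mm above the counter). Origin: centre of its underside; z up, x and y along its sides. Its dark silhouette is the angle valve seen from above: a disc 46 mm across centred at x = -12 mm, y = 0, where the valve's foot belongs, with an arm 26 mm wide running along +x to x = +34 mm, over which the valve's outlet belongs.
- tile_retainer: fixed cork tile, 80 x 80 mm and 4 mm thick (top face 4 mm above the counter). Origin: centre of its underside; z up, x and y along its sides. Its dark silhouette, centred on the tile, is a ring 52 mm across with a 30 mm dark spot in its middle: for the spring retainer.
- tile_disc: fixed cork tile, 80 x 80 mm and 4 mm thick (top face 4 mm above the counter). Origin: centre of its underside; z up, x and y along its sides. Its dark silhouette, centred on the tile, is a plain filled circle 62 mm across: for the acetal disc.
- tile_nut: fixed cork tile, 80 x 80 mm and 4 mm thick (top face 4 mm above the counter). Origin: centre of its underside; z up, x and y along its sides. Its dark silhouette, centred on the tile, is a filled hexagon 42 mm across flats: for the adapter nut.
- oil_bottle: small amber glass bottle with a black cap, 28 mm across, 60 mm tall, standing loose on the counter; leave it standing where it is. Origin: centre of its underside; z up.
- grease_jar: small clear glass jar with a blue lid, 36 mm across, 36 mm tall, standing loose on the counter; leave it standing where it is. Origin: centre of its underside; z up.
Mind the look-alikes: they are no part of the job. What is shaped like the spring_retainer but pink or turquoise is not meant.

How it is judged:
By the outcome, as a careful person would: the job done as asked, in the order asked, and still so for the second after the job is handed in, with the robot touching nothing.
It also fails if it takes over 118 s, if anything falls off the work surface, if the arm or the gripper's body presses on something with over 40 N, if the wrist force passes 120 N, or if a joint passes its speed limit or range.

## Working session

There is one attempt and no reset: what is moved stays moved. The work goes in short steps, Python scripts to look and compute and a tool call to move; the robot and the scene stay as the last step left them, time stands still between calls to the robot, and variables do not carry over. Pictures are saved under pics/ and viewed, at most 14 in all, crops included, and the job is handed in when it is done.

Besides the shell and the picture viewer there is one more tool, called as name(argument=value, ...) on one line, values as JSON. apply_moves: Moves the arm, as the interface text tells. Its arguments: {"type":"object","properties":{"steps":{"type":"array"}},"required":["steps"]}

```bash
ls; mkdir -p pics; cat > h.py <<'E'
import numpy as np, cv2
from workcell import bot, camera, get_calibration
def K(c):
    f=240/np.tan(np.radians(c["fov_y"])/2)
    return np.array([[f,0,c["cx"]],[0,f,c["cy"]],[0,0,1.]])
def ray(c,uv,z):
    p=cv2.undistortPoints(np.float64(uv).reshape(-1,1,2),K(c),np.float64(c["dist_coeffs"]))[:,0]
    R=cv2.Rodrigues(np.float64(c["rvec"]))[0];t=np.float64(c["tvec"]).ravel()
    o=-R.T@t; d=np.c_[p,np.ones(len(p))]@R
    return o+d*((z-o[2])/d[:,2])[:,None]
def pix(c,P):
    return cv2.projectPoints(np.float64(P).reshape(-1,1,3),np.float64(c["rvec"]),np.float64(c["tvec"]),K(c),np.float64(c["dist_coeffs"]))[0][:,0]
def shot(n,f):
    c=get_calibration(n);im,d=camera(n);im=im[:,:,::-1].copy();cv2.imwrite(f"pics/{f}.png",im);np.save(f"pics/{f}.npy",d);return c,im,d
E
python3 - <<'E'
from h import *
for n in("scene","side","wrist"):
    c,im,d=shot(n,n+"0");print(n,c["fov_y"],c["dist_coeffs"]);R=cv2.Rodrigues(np.float64(c["rvec"]))[0];print(-R.T@np.float64(c["tvec"]).ravel(),R[2])
o=bot.get_obs();print(o["eef_pos"],o["tool_rot"],o["grip_width"],o["clock"])
E
```

```text
pics
scene 49.71252223755559 [-0.14894634  0.          0.          0.          0.        ]
[ 0.83754437 -0.30169648  0.68098609] [-0.31291905  0.43666238 -0.84344984]
side 44.593217414988125 [-0.17520159  0.          0.          0.          0.        ]
[0.30316509 0.70466779 0.49399385] [ 0.3204905  -0.8099237  -0.49123257]
wrist 61.40308551346321 [-0.01906932  0.          0.          0.          0.        ]
[0.05967688 0.50097671 0.37333597] [ 0.2631922  -0.06961629 -0.96222837]
[0.12591635 0.4833964  0.24759028] [ 1.27075028e-01  9.91892747e-01 -8.37579814e-04 -1.14838868e-04] 0.08546622587447116 0.15
```

View pics/scene0.png

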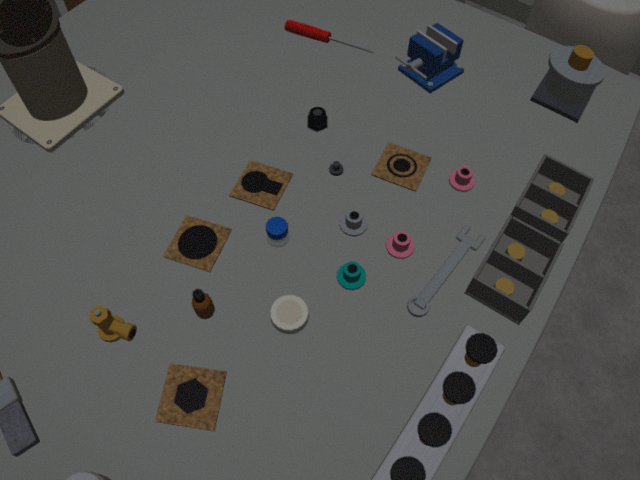

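View pics/side0.png

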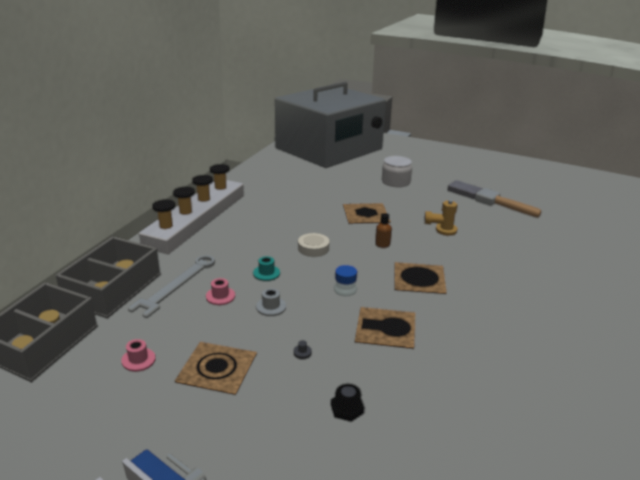

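The scene view shows the following:
- **Parts:** valve (112,325), steel retainer (354,222), white disc (290,314), black nut (317,118).
- **Tiles:** valve (262,185), retainer (402,166), disc (198,242), nut (191,397).
- **Obstacles:** bottle (202,303), jar (277,230).
- **Look-alikes:** pink hats (463,178) and (401,243), a turquoise hat (352,274), a small dark bit (336,168) and a white lidded pot (85,478).

I choose the grey steel hat, the flat white disc and the large black nut.

```bash
cat > m.py <<'E'
from h import *
im=cv2.imread("pics/scene0.png");d=np.load("pics/scene0.npy");c=get_calibration("scene")
hsv=cv2.cvtColor(im,cv2.COLOR_BGR2HSV)
# height map
u,v=np.meshgrid(np.arange(640),np.arange(480))
p=cv2.undistortPoints(np.float64(np.c_[u.ravel(),v.ravel()]).reshape(-1,1,2),K(c),np.float64(c["dist_coeffs"]))[:,0]
R=cv2.Rodrigues(np.float64(c["rvec"]))[0];t=np.float64(c["tvec"]).ravel()
W=((np.c_[p,np.ones(len(p))]*d.reshape(-1,1)-t)@R).reshape(480,640,3)
def tile(name,x,y,z=.004):
    s=40;sub=hsv[y-s:y+s,x-s:x+s];m=((sub[...,0]<20)&(sub[...,1]>90)&(sub[...,2]>50)).astype(np.uint8)*255
    m=cv2.morphologyEx(m,cv2.MORPH_CLOSE,np.ones((5,5)))
    k=max(cv2.findContours(m,cv2.RETR_EXTERNAL,cv2.CHAIN_APPROX_NONE)[0],key=cv2.contourArea)
    P=ray(c,k[:,0]+[x-s,y-s],z)[:,:2]
    r=cv2.minAreaRect((cv2.convexHull((P*1000).astype(np.float32))));print(name,np.round(r[0],1),np.round(r[1],1),round(r[2],1))
    g=(im[y-s:y+s,x-s:x+s].max(2)<45).astype(np.uint8)
    full=np.zeros_like(m);cv2.drawContours(full,[k],-1,1,-1);g&=cv2.erode(full,np.ones((5,5)))
    vv,uu=np.nonzero(g);Q=ray(c,np.c_[uu+x-s,vv+y-s],z)*1000;print("  dark centroid",Q.mean(0).round(1),"ext",np.ptp(Q,0)[:2].round(0))
tile("valve",262,185);tile("ret",402,166);tile("disc",198,242);tile("nut",191,397)
for n,x,y,s in(("valve",112,322,32),("ret",354,221,20),("disc",290,314,24),("nut",317,118,16),("small",336,168,10),("bottle",203,303,20),("jar",277,230,20),("pink",463,178,20),("turq",352,274,20),("pink2",401,243,20)):
    w=W[y-s:y+s,x-s:x+s].reshape(-1,3)*1000;q=w[(w[:,2]>3)&(w[:,2]<90)]
    mx=np.percentile(q[:,2],98);top=q[q[:,2]>mx-5]
    print(n,"h",mx.round(1),"topmid",((top.max(0)+top.min(0))/2).round(1),"bbox",q.min(0).round(0),q.max(0).round(0))
crop=im[140:350,230:490];cv2.imwrite("pics/crop0.png",cv2.resize(crop,None,fx=3,fy=2.8))
E
python3 m.py
```

```text
valve [461.5  69. ] [79.5 80.1] 13.9
  dark centroid [458.2  69.3   4. ] ext [67. 44.]
ret [630.5 236.5] [79.1 80.1] 9.1
  dark centroid [629.6 236.9   4. ] ext [50. 50.]
disc [450.7 -75.3] [79.2 79.8] 16.3
  dark centroid [450.3 -75.2   4. ] ext [59. 60.]
nut [ 602.3 -257.6] [79.3 79.4] 28.3
  dark centroid [ 601.9 -257.5    4. ] ext [46. 40.]
valve h 60.5 topmid [ 444.5 -255.1   59.6] bbox [ 388. -294.    3.] [ 504. -200.   64.]
ret h 27.6 topmid [626.8  91.3  26.1] bbox [605.  70.   3.] [650. 121.  30.]
disc h 19.9 topmid [638.3 -90.4  18.1] bbox [ 612. -117.    3.] [673. -64.  21.]
nut h 29.6 topmid [455.1 236.8  27.8] bbox [428. 217.   3.] [474. 278.  31.]
small h 19.6 topmid [543.4 166.   17.5] bbox [523. 154.   3.] [556. 179.  20.]
bottle h 60.8 topmid [ 536.2 -153.3   58.8] bbox [ 520. -167.    3.] [ 554. -126.   62.]
jar h 37.6 topmid [545.8   3.9  35.8] bbox [529. -14.   3.] [563.  20.  39.]
pink h 27.7 topmid [728.4 268.6  25.7] bbox [688. 227.   3.] [752. 323.  29.]
turq h 27.6 topmid [674.9  13.1  26.2] bbox [654.  -9.   3.] [697.  55.  30.]
pink2 h 27.9 topmid [707.5  99.1  26.2] bbox [685.  69.   3.] [729. 125.  29.]
```

View pics/wrist0.png

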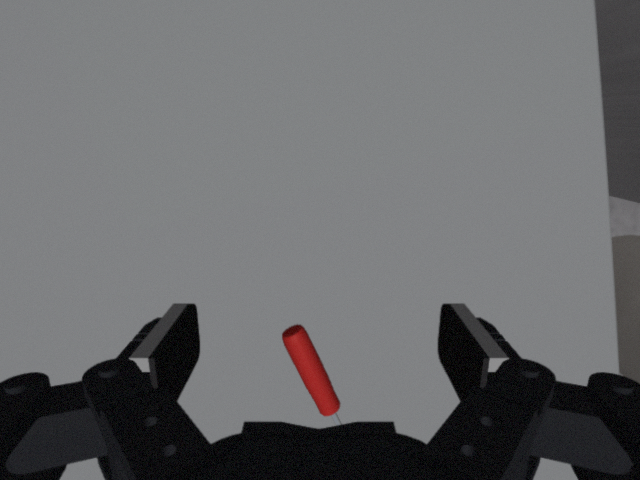

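The wrist view is clear apart from the screwdriver. Heights match the part list: valve 60, retainer 26, disc 19, nut 29, bottle 60 and jar 37 mm.

```bash
cat >> h.py <<'E'
def go(X,Y,Z,psi):
    """tool-frame move from measured pose: turn first (fraction), then shift fractions"""
    o=bot.get_obs();p=o["eef_pos"]
    from scipy.spatial.transform import Rotation as Ro
    M=Ro.from_quat(o["tool_rot"]).as_matrix();ps=np.degrees(np.arctan2(M[1,1],M[0,1]))
    D=np.array([X,Y,Z])-np.array(p)*1000;a=np.radians(psi)
    s=np.array([-np.sin(a)*D[0]+np.cos(a)*D[1],np.cos(a)*D[0]+np.sin(a)*D[1],-D[2]])/200
    print("at",np.round(np.array(p)*1000,1),"psi",round(ps,2),"tilt z",M[:,2].round(3),"| turnz",round((ps-psi)/180,4),"shift",s.round(4))
E
cat > m2.py <<'E'
exec(open("m.py").read().split("def tile")[0])
w=W[290:354,84:144].reshape(-1,3)*1000;col=hsv[290:354,84:144].reshape(-1,3)
w=w[(col[:,1]>150)]
top=w[(w[:,2]>42)&(w[:,2]<70)];print(top.min(0),top.max(0),top.mean(0))
c0=np.array([444.5,-255.1])
o=w[(w[:,2]>14)&(w[:,2]<40)];r=o[:,:2]-c0;k=(np.hypot(*r.T)>20);o=o[k]
print(len(o),o.min(0),o.max(0))
hi=o[o[:,2]>30];print("collar top",hi.mean(0),hi.min(0),hi.max(0),np.degrees(np.arctan2(*(hi.mean(0)[:2]-c0)[::-1])))
go(444.5,-255,160,100)
E
python3 m2.py
```

```text
[ 432.41833113 -266.75472136   42.04577386] [ 459.11588422 -243.39367599   58.20451933] [ 449.16375839 -255.26902145   53.67181475]
228 [ 460.88001858 -258.93473779   19.8991499 ] [ 489.55174844 -235.39026266   38.09364793]
collar top [ 476.6949965  -246.98696022   33.1741435 ] [ 462.32431008 -256.38648367   30.04010798] [ 489.55174844 -235.98600741   38.09364793] 14.143877262985399
at [125.9 483.4 247.6] psi 75.4 tilt z [-0.    -0.002 -1.   ] | turnz -0.1367 shift [-0.9276 -3.9125  0.438 ]
```

View pics/crop0.png

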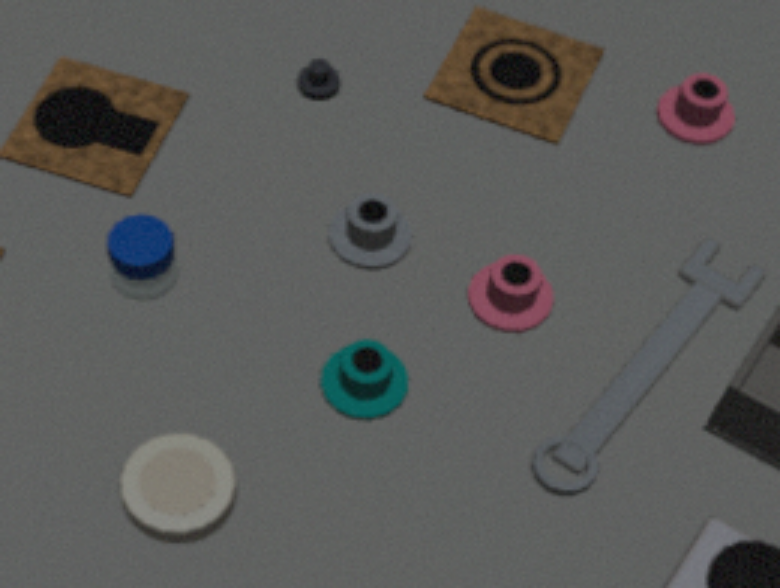

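The crop confirms the grey hat with the dark hole is the retainer. It also shows a plain white disc, and the valve silhouette's arm pointing right (yaw about 14°).

apply_moves(steps=[[[0,0,0],[0,0,-0.039],1],[[0,0,0],[0,0,-0.039],1],[[0,0,0],[0,0,-0.039],1],[[0,0,0],[0,0,-0.039],1],[[-0.034,-0.198,0],[0,0,0],0.7],[[-0.034,-0.198,0],[0,0,0],0.7],[[-0.034,-0.198,0],[0,0,0],0.7],[[-0.034,-0.198,0],[0,0,0],0.7]])

```text
clock: 0.82
eef_pos: [0.1895, 0.3344, 0.2477]
tool_rot: [-0.118, 0.993, -0.0, -0.0]
ft_force: [1.3, -0.9, 0.1]
grip_width: 0.0599
grasp_force: 0.0
```

apply_moves(steps=[[[-0.034,-0.198,0],[0,0,0],0.7],[[-0.034,-0.198,0],[0,0,0],0.7],[[-0.034,-0.198,0],[0,0,0],0.7],[[-0.034,-0.198,0],[0,0,0],0.7],[[-0.034,-0.198,0],[0,0,0],0.7],[[-0.034,-0.198,0],[0,0,0],0.7],[[-0.034,-0.198,0],[0,0,0],0.7],[[-0.034,-0.198,0],[0,0,0],0.7]])

```text
clock: 1.48
eef_pos: [0.3162, 0.0388, 0.2485]
tool_rot: [-0.117, 0.993, 0.0, 0.0]
ft_force: [0.9, 0.6, 0.3]
grip_width: 0.0601
grasp_force: 0.0
```

apply_moves(steps=[[[-0.034,-0.198,0.05],[0,0,0],0.7],[[-0.034,-0.198,0.05],[0,0,0],0.7],[[-0.034,-0.198,0.05],[0,0,0],0.7],[[-0.034,-0.198,0.05],[0,0,0],0.7],[[-0.034,-0.198,0.05],[0,0,0],0.7],[[-0.034,-0.198,0.05],[0,0,0],0.7],[[-0.034,-0.198,0.05],[0,0,0],0.7],[[0,0,0],[0,0,0],0.7]])

```text
clock: 2.15
eef_pos: [0.4286, -0.2232, 0.1752]
tool_rot: [-0.114, 0.993, -0.001, -0.001]
ft_force: [1.0, 0.3, 0.4]
grip_width: 0.0602
grasp_force: 0.0
```

```bash
python3 - <<'E'
from h import *
c,im,d=shot("wrist","w1")
hsv=cv2.cvtColor(im,cv2.COLOR_BGR2HSV)
m=((hsv[...,0]>8)&(hsv[...,0]<35)&(hsv[...,1]>120)&(hsv[...,2]>40)).astype(np.uint8)
v,u=np.nonzero(m);print(len(u),u.min(),u.max(),v.min(),v.max())
p=cv2.undistortPoints(np.float64(np.c_[u,v]).reshape(-1,1,2),K(c),np.float64(c["dist_coeffs"]))[:,0]
R=cv2.Rodrigues(np.float64(c["rvec"]))[0];t=np.float64(c["tvec"]).ravel()
W=((np.c_[p,np.ones(len(p))]*d[v,u][:,None]-t)@R)*1000;W=W[d[v,u]>.05]
b=W[(W[:,2]>51)&(W[:,2]<59)];print("bonnet",len(b),b.min(0).round(1),b.max(0).round(1))
q=cv2.minAreaRect(b[:,:2].astype(np.float32));print(q)
C=(b.min(0)+b.max(0))[:2]/2
o=W[(W[:,2]>27)&(W[:,2]<38)&(np.hypot(*(W[:,:2]-C).T)>26)];print("collar",o.mean(0).round(1),np.degrees(np.arctan2(*(o.mean(0)[:2]-C)[::-1])))
go(*C,120,104);go(*C,46,104)
E
```

```text
4152 71 612 28 396
bonnet 837 [ 432.1 -268.1   51. ] [ 458.6 -243.    57.9]
((444.6131591796875, -255.3074493408203), (24.166473388671875, 25.852617263793945), 45.50938034057617)
collar [ 496.6 -211.2   33.5] 40.90029109231332
at [ 427.1 -220.2  176. ] psi 103.21 tilt z [-0.003  0.001 -1.   ] | turnz -0.0044 shift [-0.0459 -0.1936  0.28  ]
at [ 427.1 -220.2  176. ] psi 103.21 tilt z [-0.003  0.001 -1.   ] | turnz -0.0044 shift [-0.0459 -0.1936  0.65  ]
```

View pics/w1.png

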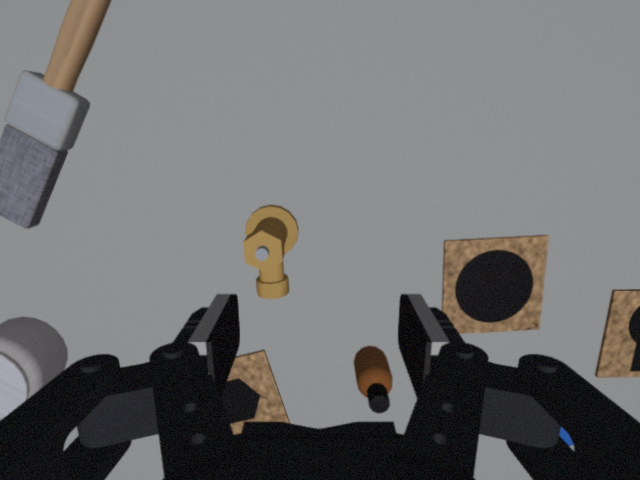

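```bash
python3 - <<'E'
from h import *
im=cv2.imread("pics/w1.png");d=np.load("pics/w1.npy");c=get_calibration("wrist")
hsv=cv2.cvtColor(im,cv2.COLOR_BGR2HSV)
m=((hsv[...,0]>8)&(hsv[...,0]<35)&(hsv[...,1]>120)&(hsv[...,2]>40));m[:200]=0;m[300:]=0;m[:,:230]=0;m[:,310:]=0
v,u=np.nonzero(m)
p=cv2.undistortPoints(np.float64(np.c_[u,v]).reshape(-1,1,2),K(c),np.float64(c["dist_coeffs"]))[:,0]
R=cv2.Rodrigues(np.float64(c["rvec"]))[0];t=np.float64(c["tvec"]).ravel()
W=((np.c_[p,np.ones(len(p))]*d[v,u][:,None]-t)@R)*1000
C=np.array([444.8,-255.3])
o=W[(W[:,2]>12)&(W[:,2]<40)&(np.hypot(*(W[:,:2]-C).T)>30)];print(len(o),o.min(0),o.max(0));print("collar",o.mean(0).round(1),np.degrees(np.arctan2(*(o.mean(0)[:2]-C)[::-1])))
E
```

```text
462 [ 468.67907715 -254.48027661   19.50925049] [ 484.42513848 -231.20988421   38.57068848]
collar [ 476.4 -241.5   34. ] 23.566084820159897
```

The wrist view shows the valve at (264,252) with its outlet pointing down to (272,290). Yaw is roughly 19°. I'll move above it and check again.

apply_moves(steps=[[[0,0,0],[0,0,-0.03],0.7],[[-0.014,-0.1,0],[0,0,0],0.7],[[-0.014,-0.1,0.1],[0,0,0],0.7],[[0,0,0.12],[0,0,0],0.7],[[0,0,0.11],[0,0,0],0.7],[[0,0,0],[0,0,0],0.7],[[0,0,0],[0,0,0],0.7],[[0,0,0],[0,0,0],0.7]])

```text
clock: 2.87
eef_pos: [0.4457, -0.2533, 0.1136]
tool_rot: [-0.164, 0.986, -0.0, 0.001]
ft_force: [1.2, 0.0, 1.1]
grip_width: 0.0597
grasp_force: 0.0
```

```bash
cat >> h.py <<'E'
def brass(c,im,d):
    hsv=cv2.cvtColor(im,cv2.COLOR_BGR2HSV)
    m=((hsv[...,0]>8)&(hsv[...,0]<35)&(hsv[...,1]>120)&(hsv[...,2]>40)&(d>.05));v,u=np.nonzero(m)
    p=cv2.undistortPoints(np.float64(np.c_[u,v]).reshape(-1,1,2),K(c),np.float64(c["dist_coeffs"]))[:,0]
    R=cv2.Rodrigues(np.float64(c["rvec"]))[0];t=np.float64(c["tvec"]).ravel()
    return ((np.c_[p,np.ones(len(p))]*d[v,u][:,None]-t)@R)*1000
E
python3 - <<'E'
from h import *
c,im,d=shot("wrist","w2");W=brass(c,im,d);C0=np.array([444.8,-255.3])
W=W[np.hypot(*(W[:,:2]-C0).T)<55]
b=W[(W[:,2]>51)&(W[:,2]<59)];C=(b.min(0)+b.max(0))[:2]/2;print(len(b),C,b.min(0),b.max(0))
q=cv2.convexHull((b[:,:2]*10).astype(np.int32));print(cv2.approxPolyDP(q,30,True)[:,0]/10)
o=W[(W[:,2]>10)&(W[:,2]<40)&(np.hypot(*(W[:,:2]-C).T)>32)]
if len(o):print("collar",len(o),o.mean(0),o.min(0),o.max(0),np.degrees(np.arctan2(*(o.mean(0)[:2]-C)[::-1])))
go(*C,46,109)
E
```

```text
1685 [ 445.48463474 -256.53211709] [ 431.77252146 -269.36563641   51.00654605] [ 459.19674802 -243.69859777   58.38502205]
[[ 459.1 -252. ]
 [ 448.7 -243.6]
 [ 435.4 -246.2]
 [ 431.7 -259.7]
 [ 441.5 -269.3]
 [ 454.4 -264.9]]
collar 583 [ 479.84827715 -246.32190478   33.88552026] [ 471.57440423 -258.13070706   22.22165892] [ 487.05992942 -235.00373326   37.37038199] 16.54787058891106
at [ 446.2 -253.6  114.1] psi 108.93 tilt z [ 0.002 -0.001 -1.   ] | turnz -0.0004 shift [ 0.0082 -0.0126  0.3405]
```

View pics/w2.png

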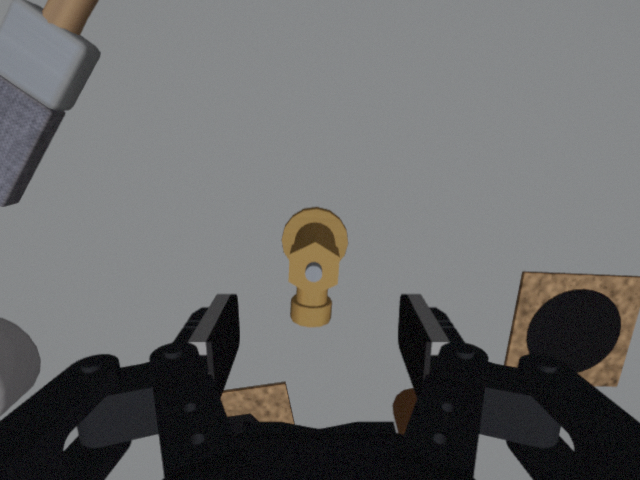

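It shows the bonnet hex at (314,265) midway between the fingers. Hex corners and collar give a yaw of about 16°, so I correct by 3°, descend and grip.

apply_moves(steps=[[[0.008,-0.013,0],[0,0,0.016],0.7],[[0,0,0.1],[0,0,0],0.7],[[0,0,0.1],[0,0,0],0.7],[[0,0,0.1],[0,0,0],0.7],[[0,0,0.04],[0,0,0],0.7],[[0,0,0],[0,0,0],0.7],[[0,0,0],[0,0,0],0],[[0,0,0],[0,0,0],0]])

```text
clock: 3.58
eef_pos: [0.4459, -0.2573, 0.0459]
tool_rot: [-0.139, 0.99, -0.001, 0.001]
ft_force: [-0.6, -0.7, -0.1]
grip_width: 0.0364
grasp_force: 0.0
```

apply_moves(steps=[[[0,0,0],[0,0,0],0],[[0,0,0],[0,0,0],0],[[0,0,0],[0,0,0],0],[[0,0,0],[0,0,0],0],[[0,0,0],[0,0,0],0],[[0,0,0],[0,0,0],0],[[0,0,0],[0,0,0],0],[[0,0,0],[0,0,0],0]])

```text
clock: 4.25
eef_pos: [0.4457, -0.2572, 0.046]
tool_rot: [-0.139, 0.99, -0.001, 0.001]
ft_force: [-1.1, 1.4, 7.2]
grip_width: 0.0231
grasp_force: 59.0
```

```bash
python3 - <<'E'
from h import *
go(449.9,66.1,110,104)
go(449.9,66.1,51,104)
E
```

```text
at [ 445.7 -257.2   46. ] psi 106.0 tilt z [ 0.003 -0.001 -1.   ] | turnz 0.0111 shift [-0.4114  1.5635 -0.3201]
at [ 445.7 -257.2   46. ] psi 106.0 tilt z [ 0.003 -0.001 -1.   ] | turnz 0.0111 shift [-0.4114  1.5635 -0.0251]
```

apply_moves(steps=[[[0,0,-0.1],[0,0,0.011],0],[[0,0,-0.12],[0,0,0],0],[[0,0,-0.1],[0,0,0],0],[[-0.051,0.195,0],[0,0,0],0],[[-0.051,0.195,0],[0,0,0],0],[[-0.051,0.195,0],[0,0,0],0],[[-0.051,0.195,0],[0,0,0],0],[[-0.051,0.195,0],[0,0,0],0]])

```text
clock: 4.92
eef_pos: [0.4462, -0.0537, 0.1084]
tool_rot: [-0.121, 0.993, -0.0, -0.0]
ft_force: [0.8, -0.2, -2.6]
grip_width: 0.0227
grasp_force: 59.9
```

apply_moves(steps=[[[-0.051,0.195,0],[0,0,0],0],[[-0.051,0.195,0],[0,0,0],0],[[-0.051,0.1,0],[0,0,0],0],[[0,0.05,0],[0,0,0],0],[[0,0,0.1],[0,0,0],0],[[0,0,0],[0,0,0],0],[[0,0,0],[0,0,0],0],[[0,0,0],[0,0,0],0]])

```text
clock: 5.58
eef_pos: [0.4501, 0.0562, 0.0885]
tool_rot: [-0.121, 0.993, -0.0, -0.0]
ft_force: [0.8, 0.0, -2.7]
grip_width: 0.0226
grasp_force: 60.0
```

```bash
python3 - <<'E'
from h import *
c,im,d=shot("wrist","w3");W=brass(c,im,d)
go(449.9,66.1,51,104)
p=np.array(bot.get_obs()["eef_pos"])*1000
o=W[(W[:,2]>p[2]-46+5)&(W[:,2]<p[2]-5)&(np.hypot(*(W[:,:2]-p[:2]).T)>30)&(np.hypot(*(W[:,:2]-p[:2]).T)<50)];C=p[:2]
print(len(o),o.mean(0),o.min(0),o.max(0),np.degrees(np.arctan2(*(o.mean(0)[:2]-C)[::-1])))
E
```

```text
at [450.6  56.3  88.8] psi 103.94 tilt z [ 0. -0. -1.] | turnz -0.0004 shift [-0.0086  0.0486  0.1889]
1251 [483.59938435  64.91517143  75.58025346] [475.54829107  52.72213541  66.80495415] [492.27404081  76.66373882  79.69067542] 14.684832928539667
```

View pics/w3.png

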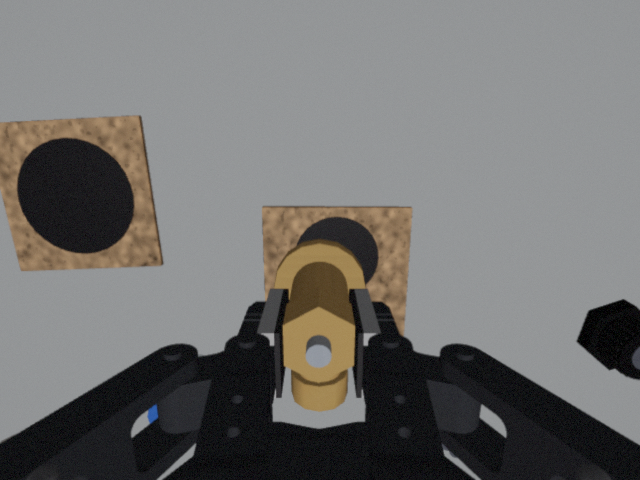

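Valve held upright, outlet yaw about 14°, tile just below. I'll place it.

apply_moves(steps=[[[-0.008,0.048,0],[0,0,0],0],[[0,0,0.07],[0,0,0],0],[[0,0,0.07],[0,0,0],0],[[0,0,0.03],[0,0,0],0],[[0,0,0.016],[0,0,0],0],[[0,0,0],[0,0,0],0],[[0,0,0.005],[0,0,0],0],[[0,0,0],[0,0,0],0]])

```text
clock: 6.3
eef_pos: [0.4502, 0.0668, 0.0506]
tool_rot: [-0.122, 0.993, 0.0, 0.001]
ft_force: [0.3, -0.6, -2.7]
grip_width: 0.0229
grasp_force: 60.1
```

apply_moves(steps=[[[0,-0.002,0.004],[0,0,0],0],[[0,0,0],[0,0,0],0],[[0,0,0],[0,0,0],0.35],[[0,0,0],[0,0,0],0.5],[[0,0,0],[0,0,0],0.6],[[0,0,0],[0,0,0],0.6],[[0,0,-0.1],[0,0,0],0.6],[[0,0,-0.15],[0,0,0],0.6]])

```text
clock: 6.97
eef_pos: [0.4471, 0.0659, 0.0974]
tool_rot: [-0.122, 0.993, -0.0, -0.003]
ft_force: [0.8, -0.1, -1.0]
grip_width: 0.0507
grasp_force: 0.0
```

apply_moves(steps=[[[0,0,-0.1],[0,0,0],0.6],[[-0.1,-0.1,0],[0,0,0],0.6],[[-0.15,-0.1,0],[0,0,0],0.6],[[-0.15,0,0],[0,0,0],0.6],[[-0.15,0,0],[0,0,0],0.6],[[-0.15,0,0],[0,0,0],0.6],[[-0.1,0,0],[0,0,0],0.6],[[0,0,0],[0,0,0],0.6]])

```text
clock: 7.63
eef_pos: [0.6186, 0.0672, 0.1189]
tool_rot: [-0.122, 0.992, 0.0, 0.002]
ft_force: [0.6, -0.6, -0.6]
grip_width: 0.0512
grasp_force: 0.0
```

```bash
python3 - <<'E'
from h import *
c,im,d=shot("wrist","w4")
go(627,91,90,104);go(627,91,25,104)
c,im,d=shot("scene","s4");W=brass(c,im,d);W=W[np.hypot(*(W[:,:2]-[449.9,66.1]).T)<60]
b=W[(W[:,2]>55)&(W[:,2]<62)];print(len(b),(b.min(0)+b.max(0))/2)
o=W[(W[:,2]>30)&(W[:,2]<42)&(np.hypot(*(W[:,:2]-[449.9,66.1]).T)>30)];print(o.mean(0),o.min(0),o.max(0))
E
```

```text
at [616.2  66.7 118.6] psi 104.04 tilt z [ 0.  0. -1.] | turnz 0.0002 shift [-0.0819  0.1048  0.143 ]
at [616.2  66.7 118.6] psi 104.04 tilt z [ 0.  0. -1.] | turnz 0.0002 shift [-0.0819  0.1048  0.468 ]
134 [450.65223944  67.09984498  58.30440341]
[485.71705439  73.63346239  36.56288688] [477.0518788   64.30862608  30.27485627] [492.4558741   87.47531196  41.17577463]
```

View pics/w4.png

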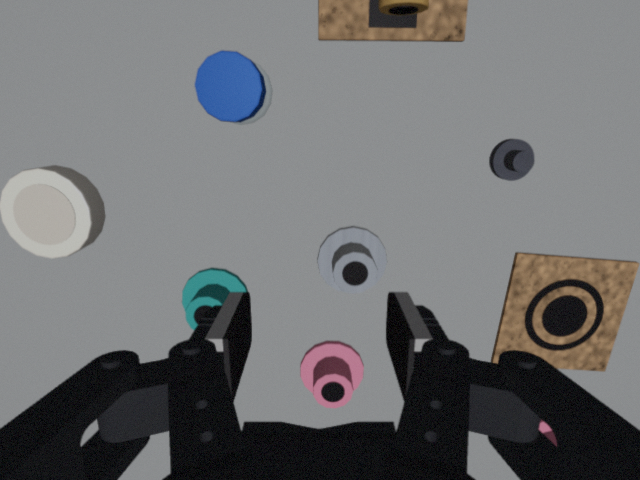

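The valve stands on its tile, with the outlet over the arm at (404,5). The retainer's hole is at (355,273), turquoise hat at (207,315), pink at (332,390) and the retainer tile at (565,315).

```bash
python3 - <<'E'
from h import *
im=cv2.imread("pics/w4.png");c=get_calibration("wrist");g=im.max(2)
def blob(u,v,s,z,th):
    m=np.uint8(g[v-s:v+s,u-s:u+s]<th);n,l,st,ce=cv2.connectedComponentsWithStats(m);i=1+np.argmin(np.hypot(*(ce[1:]-s).T))
    print(st[i],(ray(c,ce[i]+[u-s,v-s],z)*1000).round(1))
    return ray(c,ce[i]+[u-s,v-s],z)[0]*1000
p=blob(355,273,22,.026,45);blob(332,390,22,.026,45);blob(565,315,25,.004,45)
go(p[0],p[1],70,104);go(p[0],p[1],25,104)
E
```

```text
[ 10  11  24  23 415] [[622.6  89.9  26. ]]
[ 12  15  22  18 307] [[702.7  97.5  26. ]]
[   3    6   44   40 1346] [[625.5 236.1   4. ]]
at [614.6  66.4 118.5] psi 104.04 tilt z [-0.001 -0.    -1.   ] | turnz 0.0002 shift [-0.0673  0.1044  0.2425]
at [614.6  66.4 118.5] psi 104.04 tilt z [-0.001 -0.    -1.   ] | turnz 0.0002 shift [-0.0673  0.1044  0.4675]
```

apply_moves(steps=[[[-0.087,0.105,0],[0,0,0],0.6],[[0,0,0.07],[0,0,0],0.6],[[0,0,0.07],[0,0,0],0.6],[[0,0,0],[0,0,0],0.6],[[0,0,0],[0,0,0],0.6],[[0,0,0],[0,0,0],0.6],[[0,0,0],[0,0,0],0.6],[[0,0,0],[0,0,0],0.6]])

```text
clock: 8.4
eef_pos: [0.6269, 0.0907, 0.0925]
tool_rot: [-0.122, 0.993, 0.0, 0.001]
ft_force: [-0.2, -0.5, 0.5]
grip_width: 0.051
grasp_force: 0.0
```

```bash
cat >> h.py <<'E'
def blob(c,g,P,s,th):
    """dark blob nearest to the projection of expected point P (mm)"""
    P=np.float64(P);u,v=pix(c,P/1000)[0].round().astype(int)
    u0,v0=max(u-s,0),max(v-s,0)
    m=np.uint8(g[v0:v+s,u0:u+s]<th);n,l,st,ce=cv2.connectedComponentsWithStats(m)
    k=[i for i in range(1,n) if st[i,4]>60];i=min(k,key=lambda i:np.hypot(*(ce[i]-[u-u0,v-v0])))
    q=ray(c,ce[i]+[u0,v0],P[2]/1000)[0]*1000;print("blob",(u,v),st[i],q.round(1));return q
E
python3 - <<'E'
from h import *
c,im,d=shot("wrist","w5");g=im.max(2)
p=blob(c,g,(626.8,91.3,26),25,45)
go(p[0],p[1],25,104)
E
```

```text
blob (np.int64(320), np.int64(266)) [ 10  13  28  26 560] [627.3  90.9  26. ]
at [626.9  90.8  92.4] psi 104.0 tilt z [ 0.002  0.    -1.   ] | turnz 0.0 shift [-2.30e-03  2.00e-04  3.37e-01]
```

apply_moves(steps=[[[-0.002,0,0.12],[0,0,0],0.6],[[0,0,0.12],[0,0,0],0.6],[[0,0,0.06],[0,0,0],0.6],[[0,0,0.036],[0,0,0],0.6],[[0,0,0],[0,0,0],0.6],[[0,0,0],[0,0,0],0],[[0,0,0],[0,0,0],0],[[0,0,0],[0,0,0],0]])

```text
clock: 9.12
eef_pos: [0.6282, 0.0911, 0.0259]
tool_rot: [-0.122, 0.993, 0.0, 0.002]
ft_force: [0.8, -0.1, -0.7]
grip_width: 0.0237
grasp_force: 58.8
```

apply_moves(steps=[[[0,0,0],[0,0,0],0],[[0,0,0],[0,0,0],0],[[0,0,0],[0,0,0],0],[[0,0,0],[0,0,0],0],[[0,0,0],[0,0,0],0],[[0,0,0],[0,0,0],0],[[0,0,0],[0,0,0],0],[[0,0,-0.02],[0,0,0],0]])

```text
clock: 9.78
eef_pos: [0.6267, 0.091, 0.0281]
tool_rot: [-0.122, 0.993, 0.0, -0.0]
ft_force: [-0.4, -0.1, -0.2]
grip_width: 0.0238
grasp_force: 59.1
```

```bash
python3 - <<'E'
from h import *
go(630.3,236.5,85,104);go(630.3,236.5,29.5,104)
E
```

```text
at [626.7  91.   28.1] psi 104.02 tilt z [-0.  0. -1.] | turnz 0.0001 shift [-0.1937  0.7016 -0.2844]
at [626.7  91.   28.1] psi 104.02 tilt z [-0.  0. -1.] | turnz 0.0001 shift [-0.1937  0.7016 -0.0069]
```

apply_moves(steps=[[[0,0,-0.1],[0,0,0],0],[[0,0,-0.12],[0,0,0],0],[[0,0,-0.06],[0,0,0],0],[[-0.05,0.18,0],[0,0,0],0],[[-0.05,0.18,0],[0,0,0],0],[[-0.05,0.18,0],[0,0,0],0],[[-0.044,0.12,0],[0,0,0],0],[[0,0.04,0],[0,0,0],0]])

```text
clock: 10.45
eef_pos: [0.6302, 0.2409, 0.0836]
tool_rot: [-0.124, 0.992, 0.001, 0.0]
ft_force: [-0.7, -0.4, -1.7]
grip_width: 0.0236
grasp_force: 59.2
```

apply_moves(steps=[[[0,0,0],[0,0,0],0],[[0,0,0],[0,0,0],0],[[0,0,0],[0,0,0],0],[[0,0,0],[0,0,0],0],[[0,0,0],[0,0,0],0],[[0,0,0],[0,0,0],0],[[0,0,0],[0,0,0],0],[[0,0,0],[0,0,0],0]])

```text
clock: 11.12
eef_pos: [0.6307, 0.2357, 0.0842]
tool_rot: [-0.122, 0.993, 0.0, 0.0]
ft_force: [-0.6, -0.5, -1.0]
grip_width: 0.0239
grasp_force: 59.2
```

```bash
python3 - <<'E'
from h import *
go(630.3,236.5,29.5,104)
c,im,d=shot("wrist","w6");p=np.array(bot.get_obs()["eef_pos"])*1000
blob(c,im.max(2),(p[0],p[1],p[2]+1),25,45)
E
```

```text
at [630.7 235.7  84.2] psi 103.97 tilt z [ 0.  0. -1.] | turnz -0.0001 shift [0.001  0.0045 0.2737]
blob (np.int64(319), np.int64(332)) [   4    4   42   37 1217] [629.6 235.3  85.2]
```

View pics/w6.png

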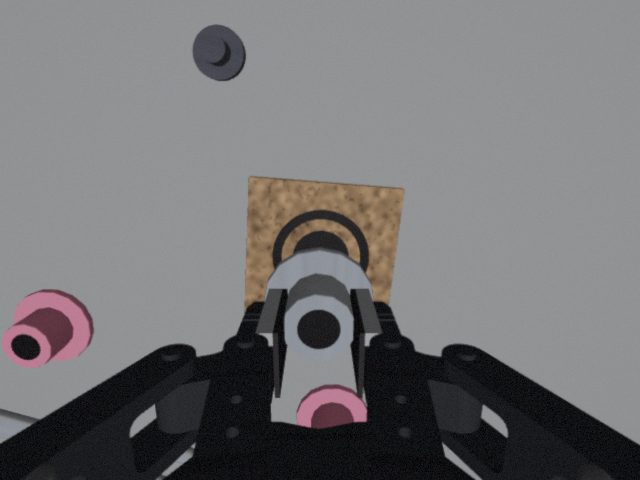

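The retainer is held upright with the tile's ring right behind it, and the pink one is clear at (330,405). Lowering now.

apply_moves(steps=[[[0,0.004,0.1],[0,0,0],0],[[0,0,0.1],[0,0,0],0],[[0,0,0.05],[0,0,0],0],[[0,0,0.02],[0,0,0],0],[[0,0,0.008],[0,0,0],0],[[0,0,0],[0,0,0],0],[[0,0,0],[0,0,0],0],[[0,0,0],[0,0,0],0]])

```text
clock: 11.83
eef_pos: [0.63, 0.2369, 0.0298]
tool_rot: [-0.122, 0.993, -0.0, -0.0]
ft_force: [-4.9, -1.5, 7.0]
grip_width: 0.0237
grasp_force: 59.8
```

apply_moves(steps=[[[0,0,0],[0,0,0],0.35],[[0,0,0],[0,0,0],0.5],[[0,0,0],[0,0,0],0.6],[[0,0,0],[0,0,0],0.6],[[0,0,0],[0,0,0],0.6],[[0,0,-0.1],[0,0,0],0.7],[[0,0,-0.15],[0,0,0],0.85],[[0,0,-0.15],[0,0,0],0.85]])

```text
clock: 12.5
eef_pos: [0.6293, 0.2366, 0.1076]
tool_rot: [-0.122, 0.993, -0.0, -0.002]
ft_force: [0.8, -0.2, 0.3]
grip_width: 0.0726
grasp_force: 0.0
```

```bash
python3 - <<'E'
from h import *
c,im,d=shot("wrist","w7");g=im.max(2)
blob(c,g,(630.3,236.5,30),25,45)
go(638,-90,115,104)
E
```

```text
blob (np.int64(318), np.int64(261)) [ 13  13  26  24 495] [629.9 236.9  30. ]
at [633.4 238.1 116.5] psi 104.02 tilt z [ 0.009  0.003 -1.   ] | turnz 0.0001 shift [ 0.3745 -1.5975  0.0073]
```

apply_moves(steps=[[[0.045,-0.19,0],[0,0,0],0.9],[[0.045,-0.19,0],[0,0,0],0.9],[[0.045,-0.19,0],[0,0,0],0.9],[[0.045,-0.19,0],[0,0,0],0.9],[[0.045,-0.19,0],[0,0,0],0.9],[[0.045,-0.19,0],[0,0,0],0.9],[[0.045,-0.19,0],[0,0,0],0.9],[[0.045,-0.19,0],[0,0,0],0.9]])

```text
clock: 13.22
eef_pos: [0.6341, -0.0773, 0.1085]
tool_rot: [-0.122, 0.993, -0.0, 0.0]
ft_force: [0.9, 0.4, -0.1]
grip_width: 0.0767
grasp_force: 0.0
```

apply_moves(steps=[[[0.014,-0.08,0],[0,0,0],0.9],[[0,0,0],[0,0,0],0.9],[[0,0,0],[0,0,0],0.9],[[0,0,0],[0,0,0],0.9],[[0,0,0],[0,0,0],0.9],[[0,0,0],[0,0,0],0.9],[[0,0,0],[0,0,0],0.9],[[0,0,0],[0,0,0],0.9]])

```text
clock: 13.88
eef_pos: [0.6354, -0.0905, 0.1085]
tool_rot: [-0.123, 0.992, -0.0, 0.0]
ft_force: [1.0, -0.0, -0.4]
grip_width: 0.0772
grasp_force: 0.0
```

```bash
python3 - <<'E'
from h import *
c,im,d=shot("wrist","w8")
hsv=cv2.cvtColor(im,cv2.COLOR_BGR2HSV);u,v=pix(c,[.638,-.090,.018])[0];print(u,v)
m=np.uint8(im.min(2)>np.percentile(im.min(2)[100:300],50)+25);m[370:]=0
n,l,st,ce=cv2.connectedComponentsWithStats(m);i=max(range(1,n),key=lambda i:st[i,4]);print(st[i],ce[i])
k=max(cv2.findContours(np.uint8(l==i),0,1)[0],key=len)
P=ray(c,k[:,0],.018)*1000;(x,y),r=cv2.minEnclosingCircle(P[:,:2].astype(np.float32));print(x,y,r)
go(638,-90,16,104)
E
```

```text
317.89735214677705 255.84230947882628
[ 270  212   93   88 6375] [315.99545098 255.72784314]
639.025634765625 -90.87104797363281 26.263530731201172
at [635.4 -90.7 108.5] psi 104.1 tilt z [ 0.  0. -1.] | turnz 0.0005 shift [-1.330e-02  2.000e-04  4.627e-01]
```

View pics/w8.png

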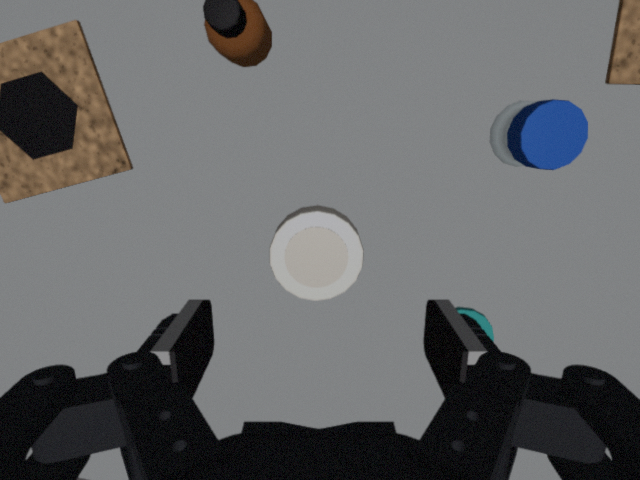

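The wrist view shows the plain white disc at (316,256), centred. I grip it.

apply_moves(steps=[[[-0.016,-0.003,0.15],[0,0,0],0.9],[[0,0,0.15],[0,0,0],0.9],[[0,0,0.1],[0,0,0],0.9],[[0,0,0.04],[0,0,0],0.9],[[0,0,0.02],[0,0,0],0.9],[[0,0,0],[0,0,0],0.9],[[0,0,0],[0,0,0],0.75],[[0,0,0],[0,0,0],0.4]])

```text
clock: 14.6
eef_pos: [0.6401, -0.0916, 0.0184]
tool_rot: [-0.122, 0.993, -0.0, 0.002]
ft_force: [-0.2, 3.8, 0.5]
grip_width: 0.0544
grasp_force: 0.2
```

apply_moves(steps=[[[0,0,0],[0,0,0],0.4],[[0,0,0],[0,0,0],0.4],[[0,0,0],[0,0,0],0.4],[[0,0,0],[0,0,0],0.4],[[0,0,0],[0,0,0],0.4],[[0,0,0],[0,0,0],0.4],[[0,0,0],[0,0,0],0.4],[[0,0,0],[0,0,0],0.4]])

```text
clock: 15.27
eef_pos: [0.6404, -0.0917, 0.019]
tool_rot: [-0.122, 0.993, -0.001, 0.002]
ft_force: [-0.1, 0.7, 6.1]
grip_width: 0.0516
grasp_force: 63.3
```

```bash
python3 - <<'E'
from h import *
go(450.6,-75.3,90,104);go(450.6,-75.3,20,104)
E
```

```text
at [640.4 -91.7  19. ] psi 104.02 tilt z [ 0.005 -0.001 -1.   ] | turnz 0.0001 shift [ 0.901   0.3091 -0.3548]
at [640.4 -91.7  19. ] psi 104.02 tilt z [ 0.005 -0.001 -1.   ] | turnz 0.0001 shift [ 0.901   0.3091 -0.0048]
```

apply_moves(steps=[[[0,0,-0.1],[0,0,0],0.4],[[0,0,-0.15],[0,0,0],0.4],[[0,0,-0.15],[0,0,0],0.4],[[0,0,0],[0,0,0],0.4],[[0.18,0.06,0],[0,0,0],0.4],[[0.18,0.06,0],[0,0,0],0.4],[[0.18,0.06,0],[0,0,0],0.4],[[0.18,0.06,0],[0,0,0],0.4]])

```text
clock: 15.93
eef_pos: [0.4854, -0.0795, 0.0962]
tool_rot: [-0.122, 0.993, -0.0, 0.0]
ft_force: [-0.1, 0.2, -0.6]
grip_width: 0.0514
grasp_force: 62.7
```

apply_moves(steps=[[[0.18,0.068,0],[0,0,0],0.4],[[0,0,0],[0,0,0],0.4],[[0,0,0],[0,0,0],0.4],[[0,0,0],[0,0,0],0.4],[[0,0,0],[0,0,0],0.4],[[0,0,0],[0,0,0],0.4],[[0,0,0],[0,0,0],0.4],[[0,0,0],[0,0,0],0.4]])

```text
clock: 16.6
eef_pos: [0.4499, -0.0754, 0.0965]
tool_rot: [-0.122, 0.993, -0.0, 0.0]
ft_force: [-0.2, -0.3, -1.5]
grip_width: 0.0519
grasp_force: 62.7
```

```bash
python3 - <<'E'
from h import *
go(450.6,-75.3,20,104)
c,im,d=shot("wrist","w9")
p=np.array(bot.get_obs()["eef_pos"])*1000
m=np.uint8(im.min(2)>150);m[400:]=0
n,l,st,ce=cv2.connectedComponentsWithStats(m);i=max(range(1,n),key=lambda i:st[i,4]);print(st[i],ce[i])
k=max(cv2.findContours(np.uint8(l==i),0,1)[0],key=len)
P=ray(c,k[:,0],(p[2]-1)/1000)*1000;print("depth",np.median(d[l==i]));(x,y),r=cv2.minEnclosingCircle(P[:,:2].astype(np.float32));print("disc",x,y,r,"rel",x-p[0],y-p[1])
E
```

```text
at [449.9 -75.4  96.5] psi 104.02 tilt z [ 0. -0. -1.] | turnz 0.0001 shift [-0.0033 -0.0005  0.3824]
[  244   255   150   137 16082] [318.47606019 322.98016416]
depth 0.13947883
disc 449.0537414550781 -75.50411224365234 26.49247169494629 rel -0.5849472655660861 -0.1936965935533408
```

View pics/w9.png

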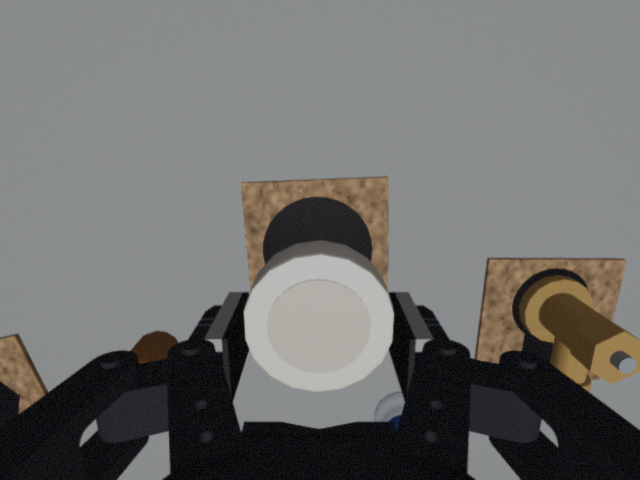

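The disc is held flat at (319,320), 1.5 mm short along x. I correct that and lower.

apply_moves(steps=[[[-0.007,0,0.1],[0,0,0],0.4],[[0,0,0.13],[0,0,0],0.4],[[0,0,0.1],[0,0,0],0.4],[[0,0,0.03],[0,0,0],0.4],[[0,0,0.005],[0,0,0],0.4],[[0,0,0],[0,0,0],0.4],[[0,0,0],[0,0,0],0.4],[[0,0,0],[0,0,0],0.4]])

```text
clock: 17.32
eef_pos: [0.451, -0.075, 0.0239]
tool_rot: [-0.122, 0.993, -0.0, 0.0]
ft_force: [-0.6, -0.1, -0.4]
grip_width: 0.0515
grasp_force: 62.6
```

apply_moves(steps=[[[0,0,0.005],[0,0,0],0.4],[[0,0,0],[0,0,0],0.4],[[0,0,0],[0,0,0],0.4],[[0,0,0],[0,0,0],0.4],[[0,0,0],[0,0,0],0.4],[[0,0,0],[0,0,0],0.4],[[0,0,0],[0,0,0],0.4],[[0,0,0],[0,0,0],0.4]])

```text
clock: 17.98
eef_pos: [0.451, -0.075, 0.023]
tool_rot: [-0.122, 0.993, -0.0, 0.001]
ft_force: [-0.8, 0.1, 5.7]
grip_width: 0.0513
grasp_force: 63.1
```

Contact (about 6 N), so I release, lift and turn toward the nut.

apply_moves(steps=[[[0,0,0],[0,0,0],0.65],[[0,0,0],[0,0,0],0.75],[[0,0,0],[0,0,0],0.85],[[0,0,0],[0,0,0],0.85],[[0,0,-0.05],[0,0,0],0.85],[[0,0,-0.15],[0,0,0],0.85],[[0,0,-0.2],[0,0,0],0.7],[[0,0,0],[0,0,0],0.7]])

```text
clock: 18.65
eef_pos: [0.4545, -0.0756, 0.1083]
tool_rot: [-0.122, 0.993, -0.001, 0.005]
ft_force: [0.9, -0.7, -0.0]
grip_width: 0.0597
grasp_force: 0.0
```

```bash
python3 - <<'E'
from h import *
o=bot.get_obs();print(o["eef_pos"])
c,im,d=shot("wrist","w10")
m=np.uint8(im.min(2)>150);m[400:]=0
n,l,st,ce=cv2.connectedComponentsWithStats(m);i=max(range(1,n),key=lambda i:st[i,4])
k=max(cv2.findContours(np.uint8(l==i),0,1)[0],key=len)
P=ray(c,k[:,0],.022)*1000;print(cv2.minEnclosingCircle(P[:,:2].astype(np.float32)))
go(455.1,236.8,115,104)
E
```

```text
[ 0.45454337 -0.07561139  0.10831208]
((449.8277893066406, -75.10355377197266), 26.354248046875)
at [453.6 -75.4 106. ] psi 104.02 tilt z [ 0.008 -0.001 -1.   ] | turnz 0.0001 shift [-0.385   1.513  -0.0449]
```

apply_moves(steps=[[[-0.048,0.19,-0.05],[0,0,0],0.7],[[-0.048,0.19,0],[0,0,0],0.7],[[-0.048,0.19,0],[0,0,0],0.7],[[-0.048,0.19,0],[0,0,0],0.7],[[-0.048,0.19,0],[0,0,0],0.7],[[-0.048,0.19,0],[0,0,0],0.7],[[-0.048,0.19,0],[0,0,0],0.7],[[-0.048,0.18,0],[0,0,0],0.7]])

```text
clock: 19.37
eef_pos: [0.4505, 0.2385, 0.1112]
tool_rot: [-0.122, 0.992, -0.0, -0.001]
ft_force: [-0.0, -0.3, 0.6]
grip_width: 0.0596
grasp_force: 0.0
```

apply_moves(steps=[[[0,0,0],[0,0,0],0.7],[[0,0,0],[0,0,0],0.7],[[0,0,0],[0,0,0],0.7],[[0,0,0],[0,0,0],0.7],[[0,0,0],[0,0,0],0.7],[[0,0,0],[0,0,0],0.7],[[0,0,0],[0,0,0],0.7],[[0,0,0],[0,0,0],0.7]])

```text
clock: 20.03
eef_pos: [0.4519, 0.236, 0.1126]
tool_rot: [-0.121, 0.993, 0.0, 0.0]
ft_force: [0.3, 0.5, 0.2]
grip_width: 0.0598
grasp_force: 0.0
```

```bash
python3 - <<'E'
from h import *
c,im,d=shot("wrist","w11")
g=im.max(2);u,v=pix(c,[.4551,.2368,.028])[0].astype(int);print(u,v)
mm=np.uint8((g<80));mm[v+70:]=0;mm[:v-70]=0;mm[:,:u-70]=0;mm[:,u+70:]=0
vv,uu=np.nonzero((d>.05)&(mm>0))
p=cv2.undistortPoints(np.float64(np.c_[uu,vv]).reshape(-1,1,2),K(c),np.float64(c["dist_coeffs"]))[:,0]
R=cv2.Rodrigues(np.float64(c["rvec"]))[0];t=np.float64(c["tvec"]).ravel()
W=((np.c_[p,np.ones(len(p))]*d[vv,uu][:,None]-t)@R)*1000
b=W[(W[:,2]>24)&(W[:,2]<32)&(np.hypot(*(W[:,:2]-[455,237]).T)<25)];print(len(b),b.min(0),b.max(0),(b.min(0)+b.max(0))/2,cv2.minEnclosingCircle(b[:,:2].astype(np.float32)))
C=(b.min(0)+b.max(0))/2
go(C[0],C[1],28,104)
E
```

```text
318 260
2149 [440.00370329 221.44426211  24.03590554] [469.4745921  251.34089044  30.96146341] [454.73914769 236.39257627  27.49868448] ((455.31884765625, 236.3815155029297), 15.373074531555176)
at [451.9 236.2 112.7] psi 103.96 tilt z [ 0.  0. -1.] | turnz -0.0002 shift [-0.0139 -0.0024  0.4233]
```

View pics/w11.png

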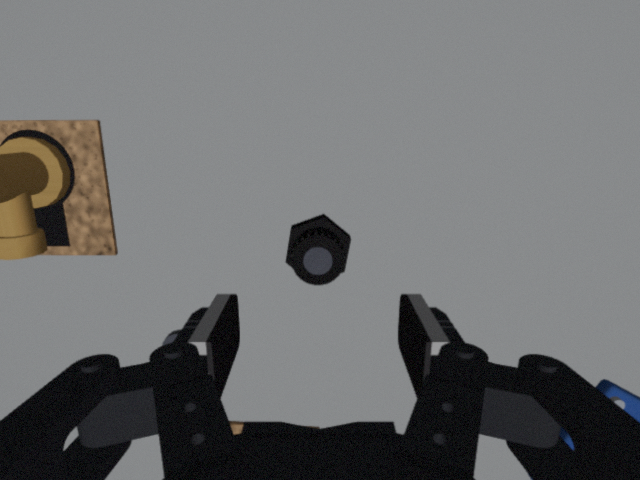

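The wrist view shows the nut's collar at (318,258), centred at (455,236). Valve still fine at left. Gripping the collar.

apply_moves(steps=[[[-0.016,-0.003,0.15],[0,0,0],0.7],[[0,0,0.15],[0,0,0],0.7],[[0,0,0.08],[0,0,0],0.7],[[0,0,0.043],[0,0,0],0.7],[[0,0,0],[0,0,0],0.7],[[0,0,0],[0,0,0],0.1],[[0,0,0],[0,0,0],0.1],[[0,0,0],[0,0,0],0.1]])

```text
clock: 20.75
eef_pos: [0.4563, 0.2376, 0.0297]
tool_rot: [-0.122, 0.993, 0.001, 0.002]
ft_force: [-0.0, -0.9, 0.3]
grip_width: 0.0267
grasp_force: 59.1
```

apply_moves(steps=[[[0,0,0],[0,0,0],0.1],[[0,0,0],[0,0,0],0.1],[[0,0,0],[0,0,0],0.1],[[0,0,0],[0,0,0],0.1],[[0,0,0],[0,0,0],0.1],[[0,0,0],[0,0,0],0.1],[[0,0,0],[0,0,0],0.1],[[0,0,0],[0,0,0],0.1]])

```text
clock: 21.42
eef_pos: [0.4563, 0.2376, 0.0297]
tool_rot: [-0.122, 0.993, 0.001, 0.002]
ft_force: [-1.3, -0.9, 6.1]
grip_width: 0.0264
grasp_force: 59.2
```

```bash
python3 - <<'E'
from h import *
go(602.1,-257.5,128,104);go(602.1,-257.5,32,104)
E
```

```text
at [456.3 237.6  29.7] psi 104.02 tilt z [ 0.003  0.002 -1.   ] | turnz 0.0001 shift [-0.1085 -2.5783 -0.4916]
at [456.3 237.6  29.7] psi 104.02 tilt z [ 0.003  0.002 -1.   ] | turnz 0.0001 shift [-0.1085 -2.5783 -0.0116]
```

apply_moves(steps=[[[0,0,-0.12],[0,0,0],0.1],[[0,0,-0.17],[0,0,0],0.1],[[0,0,-0.17],[0,0,0],0.1],[[0,0,-0.03],[0,0,0],0.1],[[-0.008,-0.18,0],[0,0,0],0.1],[[-0.008,-0.18,0],[0,0,0],0.1],[[-0.008,-0.18,0],[0,0,0],0.1],[[-0.008,-0.18,0],[0,0,0],0.1]])

```text
clock: 22.08
eef_pos: [0.4961, 0.0976, 0.126]
tool_rot: [-0.123, 0.992, 0.0, 0.0]
ft_force: [0.5, -0.1, -1.1]
grip_width: 0.0261
grasp_force: 59.3
```

apply_moves(steps=[[[-0.008,-0.18,0],[0,0,0],0.1],[[-0.008,-0.18,0],[0,0,0],0.1],[[-0.008,-0.18,0],[0,0,0],0.1],[[-0.008,-0.18,0],[0,0,0],0.1],[[-0.008,-0.18,0],[0,0,0],0.1],[[-0.008,-0.18,0],[0,0,0],0.1],[[-0.008,-0.18,0],[0,0,0],0.1],[[-0.008,-0.18,0],[0,0,0],0.1]])

```text
clock: 22.75
eef_pos: [0.5783, -0.1793, 0.1256]
tool_rot: [-0.122, 0.993, 0.0, -0.0]
ft_force: [0.8, -0.6, 0.3]
grip_width: 0.0267
grasp_force: 59.3
```

apply_moves(steps=[[[-0.008,-0.18,0],[0,0,0],0.1],[[0,-0.12,0],[0,0,0],0.1],[[0,-0.11,0],[0,0,0],0.1],[[0,0,0],[0,0,0],0.1],[[0,0,0],[0,0,0],0.1],[[0,0,0],[0,0,0],0.1],[[0,0,0],[0,0,0],0.1],[[0,0,0],[0,0,0],0.1]])

```text
clock: 23.42
eef_pos: [0.5995, -0.2554, 0.126]
tool_rot: [-0.123, 0.992, 0.0, -0.0]
ft_force: [1.0, -0.4, -1.5]
grip_width: 0.0265
grasp_force: 59.4
```

```bash
python3 - <<'E'
from h import *
c,im,d=shot("wrist","w12");o=bot.get_obs();p=np.array(o["eef_pos"])*1000
# tile silhouette & held nut top
g=im.max(2);u,v=pix(c,[p[0]/1000,p[1]/1000,(p[2]-1)/1000])[0].astype(int);print(u,v)
vv,uu=np.nonzero((d>.05)&(d<.3));
P=cv2.undistortPoints(np.float64(np.c_[uu,vv]).reshape(-1,1,2),K(c),np.float64(c["dist_coeffs"]))[:,0]
R=cv2.Rodrigues(np.float64(c["rvec"]))[0];t=np.float64(c["tvec"]).ravel()
W=((np.c_[P,np.ones(len(P))]*d[vv,uu][:,None]-t)@R)*1000
r=W-p;a=np.radians(104);rx=-np.sin(a)*r[:,0]+np.cos(a)*r[:,1];ry=np.cos(a)*r[:,0]+np.sin(a)*r[:,1]
k=(abs(rx)<22)&(abs(ry)<11);h=r[k];print("top z rel",np.percentile(h[:,2],[50,95]))
top=k&(abs(r[:,2]-np.percentile(h[:,2],80))<3);print("rx range",rx[top].min(),rx[top].max(),"ry",ry[top].min(),ry[top].max())
go(602.1,-257.5,34,104)
E
```

```text
318 329
top z rel [-0.4116808  74.60174092]
rx range 9.140467189864149 18.012894763947752 ry -10.982081813140399 10.987031154612875
at [ 599.7 -255.5  126.1] psi 104.11 tilt z [-0.  0. -1.] | turnz 0.0006 shift [-0.0094 -0.0126  0.4606]
```

View pics/w12.png

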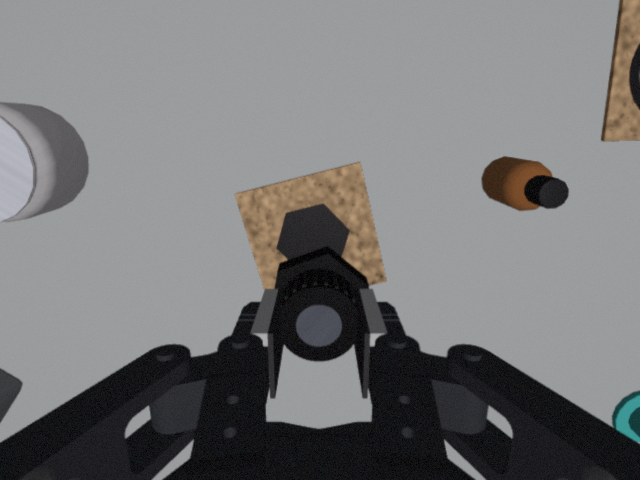

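The nut is held upright (hole at (319,326)), with its hexagon tile directly behind. Bottle untouched at (525,185).

apply_moves(steps=[[[-0.012,-0.012,0.12],[0,0,0],0.1],[[0,0,0.15],[0,0,0],0.1],[[0,0,0.13],[0,0,0],0.1],[[0,0,0.05],[0,0,0],0.1],[[0,0,0.009],[0,0,0],0.1],[[0,0,0],[0,0,0],0.1],[[0,0,0],[0,0,0],0.1],[[0,0,0],[0,0,0],0.1]])

```text
clock: 24.13
eef_pos: [0.6034, -0.2586, 0.0353]
tool_rot: [-0.122, 0.993, -0.001, 0.001]
ft_force: [-0.1, -0.6, -1.4]
grip_width: 0.0267
grasp_force: 63.4
```

apply_moves(steps=[[[0,0,0.005],[0,0,0],0.1],[[0,0,0],[0,0,0],0.1],[[0,0,0],[0,0,0],0.1],[[0,0,0],[0,0,0],0.1],[[0,0,0],[0,0,0],0.1],[[0,0,0],[0,0,0],0.1],[[0,0,0],[0,0,0],0.1],[[0,0,0],[0,0,0],0.1]])

```text
clock: 24.8
eef_pos: [0.6026, -0.2585, 0.0331]
tool_rot: [-0.122, 0.993, 0.0, -0.0]
ft_force: [-1.0, 0.3, -1.4]
grip_width: 0.0261
grasp_force: 63.4
```

apply_moves(steps=[[[0,0.004,0.004],[0,0,0],0.1],[[0,0,0],[0,0,0],0.1],[[0,0,0],[0,0,0],0.1],[[0,0,0],[0,0,0],0.1],[[0,0,0],[0,0,0],0.1],[[0,0,0],[0,0,0],0.1],[[0,0,0],[0,0,0],0.1],[[0,0,0],[0,0,0],0.1]])

```text
clock: 25.47
eef_pos: [0.6024, -0.2577, 0.0323]
tool_rot: [-0.122, 0.993, 0.0, -0.0]
ft_force: [-0.7, 0.4, -1.7]
grip_width: 0.0263
grasp_force: 63.4
```

Still hanging freely by under a millimetre. One more small step down, then release.

apply_moves(steps=[[[0,0,0.003],[0,0,0],0.1],[[0,0,0],[0,0,0],0.1],[[0,0,0],[0,0,0],0.1],[[0,0,0],[0,0,0],0.4],[[0,0,0],[0,0,0],0.5],[[0,0,0],[0,0,0],0.6],[[0,0,0],[0,0,0],0.6],[[0,0,-0.05],[0,0,0],0.6]])

```text
clock: 26.13
eef_pos: [0.6008, -0.257, 0.0396]
tool_rot: [-0.122, 0.993, 0.001, -0.002]
ft_force: [-0.7, -0.6, -1.1]
grip_width: 0.0512
grasp_force: 0.0
```

apply_moves(steps=[[[0,0,-0.1],[0,0,0],0.6],[[0,0,-0.15],[0,0,0],0.6],[[0,0,-0.15],[0,0,0],0.6],[[0.1,0,-0.1],[0,0,0],0.6],[[0.2,0,0],[0,0,0],0.6],[[0.2,0,0],[0,0,0],0.6],[[0,0,0],[0,0,0],0.6],[[0,0,0],[0,0,0],0.6]])

```text
clock: 26.8
eef_pos: [0.5029, -0.2822, 0.1424]
tool_rot: [-0.121, 0.993, 0.0, -0.0]
ft_force: [0.4, -0.1, 0.8]
grip_width: 0.0511
grasp_force: 0.0
```

```bash
python3 - <<'E'
from h import *
c,im,d=shot("scene","s13")
u,v=np.meshgrid(np.arange(640),np.arange(480))
p=cv2.undistortPoints(np.float64(np.c_[u.ravel(),v.ravel()]).reshape(-1,1,2),K(c),np.float64(c["dist_coeffs"]))[:,0]
R=cv2.Rodrigues(np.float64(c["rvec"]))[0];t=np.float64(c["tvec"]).ravel()
W=((np.c_[p,np.ones(len(p))]*d.reshape(-1,1)-t)@R)*1000
for n,x,y,lo,hi,rr in(("valve",449.9,66.1,55,62,25),("ret",630.3,236.6,27,33,25),("disc",450.6,-75.3,18,25,40),("nut",602.1,-257.5,28,35,25),("bottle",536,-153,52,64,25),("jar",546,4,32,40,30)):
    q=W[(np.hypot(W[:,0]-x,W[:,1]-y)<rr)&(W[:,2]>lo)&(W[:,2]<hi)];print(n,(x,y),len(q),((q.min(0)+q.max(0))/2).round(1),np.ptp(q,0).round(1))
print(bot.get_obs()["clock"],bot.get_obs()["eef_pos"])
E
```

```text
valve (449.9, 66.1) 161 [450.4  68.3  58.5] [26.7 26.5  6.7]
ret (630.3, 236.6) 145 [629.6 238.1  30. ] [25.5 25.9  5.9]
disc (450.6, -75.3) 842 [449.9 -74.4  21.4] [53.3 53.   6.7]
nut (602.1, -257.5) 416 [ 600.7 -257.    31.2] [30.  28.9  6.4]
bottle (536, -153) 105 [ 536.3 -153.2   57.2] [14.4 13.9 10.1]
jar (546, 4) 341 [545.5   4.4  35.2] [32.7 32.6  6.4]
26.85 [ 0.50503319 -0.28239411  0.14280485]
```

View pics/s13.png

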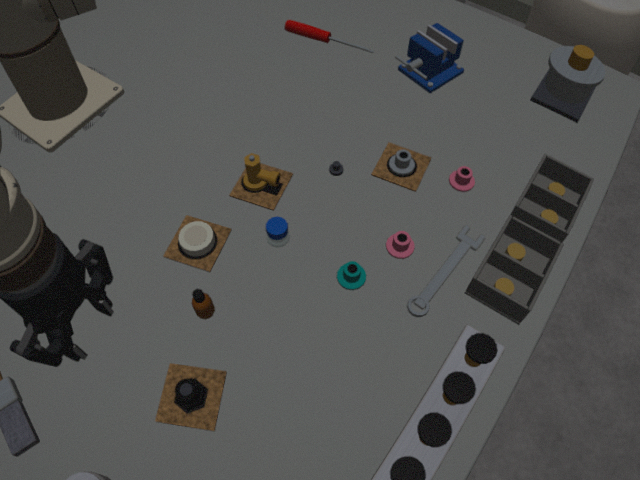

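All four parts stand on their silhouettes, within about 2 mm by the camera check. The bottle at (202,303) and the jar at (277,230) have not moved.

```bash
python3 -c "
from workcell import bot
print(bot.job_done())"
```

```text
the job is handed in; nothing more can be done
None
```

The job is handed in: all four parts stand upright on their own silhouettes, each within about 2 mm of centre in the last camera check. The valve outlet lies along its arm, the bottle and jar are unmoved, and it took about 27 s of the 118 s; the hand-in returned no verdict.

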